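# Tare the dosing bowl and weigh a descaler block

## Task

Weigh a descaler block for the coffee urn: set the empty bowl on the scale with its foot fully down in the pan's recess and let go, hold the tare key fully down for about a second, then put the block gently in the bowl without dropping it or pressing tare again. The scale is delicate: feel for the recess and the key, and never load pan or key with more than 15 N (about 1.5 kg). Leave the mug, jar and screwdriver where they are.

Things in the scene. Friction and masses are not known exactly. Their poses are not given: they have to be found in the camera images.
- scale: Grey portion scale fixed to the table, 210 (x) x 150 (y) x 50 mm high; origin at the centre of its underside; x points from its front panel (key, display) to the pan end, z up. On it a square aluminium pan, 125 x 130 mm, its top 65 mm above the table, with a round flat-bottomed recess in its middle, 48 mm wide, 6 mm deep. The pan is sprung: it sinks 1 mm per 3 N, at most 8 mm.
- pan_middle (a point): Fixed point on the scale at the nominal middle of the pan, at the height of the unloaded pan's top (65 mm). The pan sits where the last user left it: the true middle of pan and recess is up to 5 mm away in x and in y (scale axes), and this is not measured. It does not shift under the allowed forces. Axes as scale.
- key_spot (a point): Point on top of the scale's housing (50 mm above the table), under the middle of the white tare key, a 26 x 26 mm flat-topped square beside the dark display. The key's top stands 11 mm above this point, give or take 3 mm: it differs from day to day and is not measured. Axes as scale.
- tare (a joint): Travel of the tare key, m: 0 at rest, 0.005 fully down (straight down). Its spring takes 1 N to start and 6 N fully down; it comes back by itself. Tare takes when the key is down by more than 4 mm for half a second.
- bowl: Small round stainless bowl, 40 mm high, about 0.13 kg, empty; origin at the centre of its underside, z up. Outside: foot 44 mm wide and 8 mm high, then flaring to 66 mm at 18 mm, straight 66 mm wide from there to the rim. Wall 3 mm, floor 4 mm thick, inner floor 38 mm wide. It can be gripped across the outside of the straight part.
- block: White descaler block, an upright round solid 30 mm wide and 55 mm high, about 0.06 kg; origin at the centre of its underside, z along its axis.
- mug: White mug, 80 mm wide, 95 mm high, a bystander; origin at the centre of its underside.
- jar: Amber glass jar with steel cap, 76 mm wide, 130 mm high, a bystander; origin at the centre of its underside.
- driver: Screwdriver lying on the table, a bystander; origin at its middle on its underside, x along it towards the tip.

How it is judged:
By the outcome, as a careful person would: the job done as asked, in the order asked, and still so for the second after the job is handed in, with the robot touching nothing.
It also fails if it takes over 72 s, if anything falls off the work surface, if the arm or the gripper's body presses on something with over 40 N, if the wrist force passes 120 N, or if a joint passes its speed limit or range.

## Robot

A 6-joint arm with a two-finger parallel gripper is mounted at the origin on the work surface. World frame = base frame: x ahead of the robot, y to its left, z up, the work surface at z = 0. Lengths are in m, angles in rad, forces in N, time in s.
With the tool pointing down it reaches from about 0.35 to 0.975 m from the base axis. Payload 4.9 kg.
Tool frame: the origin (TCP) lies midway between the tips of the shut fingers; the grasp point (between the pads) lies 19 mm behind it; z points along the fingers, y is the line along which they close (so a half turn about z gives the same grasp; the last joint's range is limited). The gripper opens to 85 mm and grips with 20 to 120 N. Pads are 22 mm wide; open, the fingers measure 114 mm over their backs; the gripper's body (76 mm by 85 mm) begins 54 mm behind the grasp point. The pads swing forward as they close: fully open they stand 13 mm farther back than shut.
Start: joints at [-1.271, 0.053, 1.613, -0, 1.476, -0.119], TCP at [0.254, -0.571, 0.231] pointing down, gripper open.
Joint ranges: [-3.01, 3.01], [-1.01, 2.22], [0.06, 2.58], [-1.02, 4.17], [0.09, 2.62], [-3.14, 3.14]. Speed limits (rad/s): [2.57, 2.57, 3.14, 3.14, 3.14, 3.14].

## Interface

Orientations are given as a unit quaternion [w, x, y, z].
In Python, from plant import state, grab_frame, job_done, cut_out, place_of gives the robot as it stands.
- The arm moves only by the tool jog_arm, never from a script. Its argument "motion" is text: rows parted by semicolons, each of 7 numbers parted by spaces: the opening in per cent of the stroke, from 0 (shut) to 100 (fully open), then the shift along the tool's x, y, z as a fraction of full scale, then the turn, a rotation vector about the tool's x, y, z as a fraction of full scale. A call has exactly 5 rows; each row is the pose to reach, as a shift and turn from the pose commanded when the call began, along the tool's axes at that moment; what a row does not reach only later rows make up. Full scale, the value 1, is 50 cm for a shift and 1.5 rad for a turn. A row lasts 1/8 s, in which the tool goes at most 62.5 mm and 10.7 degrees, less where a joint would pass 70% of its speed; a pose out of reach is approached as far as the arm can. A call with a number of a shift or a turn outside -1 to 1 is refused whole. A call with a gripper value outside its range is refused whole. The fingers move at their own pace and stop on an object; the grip force is fixed at half the most. Time passes only in rows, so rows that repeat a pose let the fingers close, or fill a call up. It gives the time, the measured TCP pose, the force, the opening and the grip force at its end, in the units of the state.
- state(): the state, without advancing time (a new reading comes with each control period).
- grab_frame(name): name is "scene" or "top" or "wrist"; returns a dict with "color" (480x640x3 uint8, red, green, blue), "range_z" (480x640 float32, m along the optical axis (not along the pixel's ray), 0 where there is no reading), "intrinsics" (3x3 intrinsics, pixels), "k1" (the pictures are not rectified: a ray, as slopes to the right and down, at radius r is drawn at 1 + k1 r^2 times it, then the intrinsics apply), "world_from_camera" (4x4, takes a point from camera to world coordinates). Camera axes: x right, y up, looking along -z (the intrinsics and any distortion apply to the point x, -y, -z); pixel columns grow to the right and rows downward; lengths in m; the calibration is good to about 2 mm. A picture is of the moment at which its call begins.
- job_done(): hands the job in; it is judged then, once.
Trained networks look in the newest picture that a camera, given by its name, has taken for a name from the list of things; names that differ only in an ending like _2 or _b are one class to them, and where a whole thing is asked for, a point or a joint stands for the part that bears it (a point fixed in the world has none). Each returns a list of dicts, best first, with "p" (0 to 1); they miss things now and then, are a little off and sometimes report something else, mostly with a low value. They report only what shows in the picture. A call takes as long as a camera call.
- cut_out(camera, thing): "pixels" (480x640 bool, what is visible of it).
- place_of(camera, thing): "at" ([x, y, z] in m, in world coordinates, good to about 4 mm: a listed point, or the origin of a listed thing).
The state is a dict: "time": time; "joint_pos": joint angles; "joint_vel": joint speeds; "joint_efforts": joint torques, N m; "tool_pos": TCP position; "tool_rot": TCP orientation; "contact_force": force on the tool from outside, world axes, zero at the start; "ft_torque": the same for the moment, N m; "gripper_width": opening from 0.0 (shut) to 1.0 (fully open); "grasp_force": force on a finger pad.
Only numpy, scipy, OpenCV 4.12 (cv2) and the standard library are available. Lean on these libraries where they do the work, as an engineer would, in place of code of your own. Each camera call takes 0.05 s, during which the arm holds its last target. There are 200 camera calls.

## Working session

There is one attempt and no reset: what is moved stays moved. The work goes in short steps, Python scripts to look and compute and a tool call to move; the robot and the scene stay as the last step left them, time stands still between calls to the robot, and variables do not carry over. Pictures are saved under pics/ and viewed, at most 10 in all, crops included, and the job is handed in when it is done.

Besides the shell and the picture viewer there is one more tool, called after "Request:" as a command line: name --argument value ..., lists and objects as JSON in quotes. jog_arm: Moves the arm, as the interface text tells. Shift numbers are shares of 50 cm and turn numbers shares of 1.5 rad, none past 1 either way. Its arguments: {"type":"object","properties":{"motion":{"type":"string"}},"required":["motion"]}

```bash
mkdir -p pics; ls; cat > h.py <<'E'
import numpy as np, cv2
from plant import *
def save(n,f): cv2.imwrite(f'pics/{n}.png',cv2.cvtColor(f['color'],cv2.COLOR_RGB2BGR))
def pts(f,mask):
    v,u=np.nonzero(mask&(f['range_z']>0)); z=f['range_z'][v,u]
    K=f['intrinsics']; n=cv2.undistortPoints(np.stack([u,v],1).astype(float)[:,None],K,np.array([f['k1'],0,0,0.]))[:,0]
    c=np.stack([n[:,0]*z,-n[:,1]*z,-z,np.ones_like(z)])
    return (f['world_from_camera']@c)[:3].T
E
python3 - <<'E'
from h import *
np.set_printoptions(precision=4,suppress=True)
s=state();print(s['tool_pos'],s['tool_rot'],s['time'],s['contact_force'])
for c in ['scene','top']:
    f=grab_frame(c);save(c,f);print(c,f['world_from_camera'][:3,3])
    for t in ['scale','pan_middle','key_spot','bowl','block','mug','jar','driver']:
        print(t,[(np.round(d['at'],4),round(d['p'],2)) for d in place_of(c,t)[:2]])
E
```

```text
pics
[ 0.254  -0.5704  0.2301] [-0.001   0.9782  0.2079 -0.0001] 0.0 [-0.0677  0.5573 -0.3312]
scene [0.9688 0.5157 0.9294]
scale [(array([ 0.5628, -0.0192,  0.0001]), 0.55)]
pan_middle [(array([ 0.6022, -0.0312,  0.0675]), 0.68), (array([ 0.7385,  0.2595, -0.0007]), 0.44)]
key_spot [(array([ 0.4844, -0.0367,  0.0523]), 0.68), (array([0.4333, 0.3204, 0.0035]), 0.19)]
bowl [(array([ 0.4571, -0.3099,  0.0047]), 0.95)]
block [(array([0.4334, 0.3182, 0.001 ]), 0.78)]
mug [(array([ 0.7394,  0.2591, -0.0013]), 0.97), (array([ 0.5591, -0.0195,  0.0005]), 0.25)]
jar [(array([ 0.7435, -0.264 ,  0.0003]), 0.69)]
driver [(array([0.7965, 0.0063, 0.0017]), 0.66)]
top [ 0.4638 -0.0054  1.117 ]
scale [(array([ 0.5675, -0.0236, -0.0041]), 0.84)]
pan_middle [(array([ 0.5972, -0.0324,  0.0654]), 0.84), (array([0.4294, 0.3195, 0.0042]), 0.64)]
key_spot [(array([ 0.49  , -0.0359,  0.0507]), 0.56)]
bowl [(array([ 0.4584, -0.313 , -0.0009]), 0.72)]
block [(array([0.4308, 0.3212, 0.0007]), 0.64)]
mug [(array([0.7381, 0.2646, 0.0031]), 0.63), (array([ 0.4574, -0.3118, -0.0041]), 0.23)]
jar [(array([ 0.7483, -0.2665, -0.0012]), 0.91)]
driver [(array([0.8011, 0.0067, 0.0019]), 0.65)]
```

View pics/top.png

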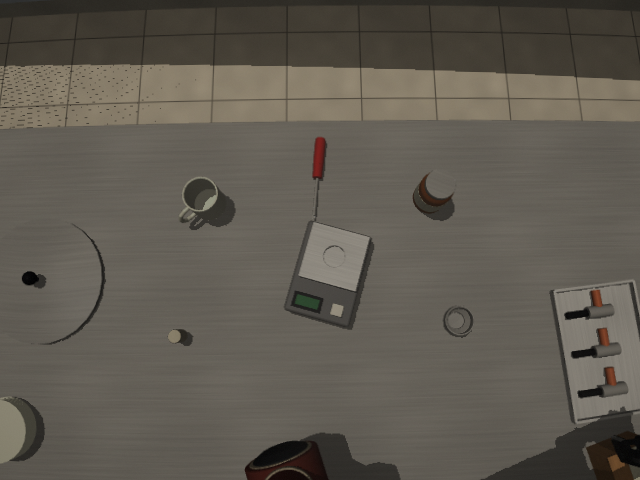

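```bash
python3 - <<'E'
from h import *
np.set_printoptions(precision=4,suppress=True)
f=grab_frame('top')
P=pts(f,np.ones((480,640),bool))
def rect(q): 
    r=cv2.minAreaRect(q[:,:2].astype(np.float32)*1000); return np.round(r[0],1),np.round(r[1],1),round(r[2],1),len(q)
near=lambda x,y,r:np.hypot(P[:,0]-x,P[:,1]-y)<r
z=P[:,2]
q=P[near(.565,-.022,.14)]
for a,b in [(.035,.056),(.055,.0625),(.0625,.075),(.035,.08)]:
    m=(q[:,2]>a)&(q[:,2]<b); print(a,b,rect(q[m]),np.median(q[m],0))
for x,y,a,b in [(.457,-.312,.034,.05),(.432,.32,.05,.065)]:
    q=P[near(x,y,.06)&(z>a)&(z<b)]
    print(cv2.minEnclosingCircle(q[:,:2].astype(np.float32)*1000),len(q),np.median(q,0))
c=cut_out('top','key_spot')[0]['pixels']; q=pts(f,c);print('key',c.sum(),rect(q),np.median(q,0))
E
```

```text
0.035 0.056 (array([567.5, -17.9]), array([150.3, 210.7]), 73.7, 2850) [0.5144 0.0048 0.0495]
0.055 0.0625 (array([567.1, -21.1]), array([129.9, 198.1]), 73.9, 949) [ 0.5936 -0.0321  0.0603]
0.0625 0.075 (array([579. , -24.4]), array([129.9, 173.4]), 73.7, 2481) [ 0.6022 -0.0311  0.0649]
0.035 0.08 (array([567.5, -17.9]), array([150.3, 210.7]), 73.7, 6218) [ 0.5634 -0.0174  0.0589]
((455.4591369628906, -310.6831359863281), 34.277530670166016) 143 [ 0.456  -0.3133  0.0387]
((431.26171875, 321.1006164550781), 15.422914505004883) 151 [0.4307 0.3212 0.0543]
key 6254 (array([571.8, -18.4]), array([157.8, 219.8]), 73.9, 6224) [ 0.563  -0.0175  0.0588]
```

The top view shows the scale with the recess at about (335,257) and the key at (337,310). The bowl is at (458,321) and the block at (176,336). The networks agree with this, and the scale's yaw is about -16.3°.

```bash
cat >> h.py <<'E'
from scipy.spatial.transform import Rotation as R
def rot(s): w,x,y,z=s['tool_rot']; return R.from_quat([x,y,z,w])
def go(p,yaw=None,base=None):
    "shift/turn fractions to TCP p, tool down with tool-x at yaw"
    s=state(); r=rot(s); d=r.inv().apply(np.array(p)-s['tool_pos'])/.5
    t=np.zeros(3)
    if yaw is not None:
        c,sn=np.cos(yaw),np.sin(yaw); T=R.from_matrix(np.array([[c,sn,0],[sn,-c,0],[0,0,-1]])); t=(r.inv()*T).as_rotvec()/1.5
    print('go',np.round(d,4),np.round(t,4))
E
python3 - <<'E'
from h import *
np.set_printoptions(precision=4,suppress=True)
s=state();r=rot(s);print(r.as_matrix())
f=grab_frame('wrist');W=f['world_from_camera'];T=np.eye(4);T[:3,:3]=r.as_matrix();T[:3,3]=s['tool_pos']
print(np.linalg.inv(T)@W, f['intrinsics'],f['k1'])
f=grab_frame('top');P=pts(f,np.ones((480,640),bool))
R_=np.hypot(P[:,0]-.602,P[:,1]+.032)<.045
q=P[R_&(P[:,2]>.05)&(P[:,2]<.062)];print('recess',cv2.minEnclosingCircle(q[:,:2].astype(np.float32)*1000),q[:,:2].mean(0),len(q),np.median(q[:,2]))
q=P[(np.hypot(P[:,0]-.487,P[:,1]+.036)<.03)&(P[:,2]>.055)&(P[:,2]<.07)];print('key',cv2.minAreaRect(q[:,:2].astype(np.float32)*1000),len(q),np.median(q,0))
for z in (.2,.3):
  go([.47,-.04,z],-.285)
go([.457,-.312,.1],-.285)
E
```

```text
[[ 0.9136  0.4067 -0.    ]
 [ 0.4067 -0.9136 -0.    ]
 [-0.      0.     -1.    ]]
[[ 0.0007  0.9618  0.2737  0.0692]
 [ 1.     -0.0008  0.0004  0.0002]
 [ 0.0006  0.2737 -0.9618 -0.1427]
 [ 0.      0.      0.      1.    ]] [[387.1406   0.     316.1818]
 [  0.     387.1406 236.7655]
 [  0.       0.       1.    ]] -0.0512306600259957
recess ((602.0455932617188, -32.12506103515625), 44.84468078613281) [ 0.6031 -0.0314] 433 0.05891104117419199
key ((484.081787109375, -35.0146598815918), (25.127714157104492, 25.360660552978516), 73.36260223388672) 110 [ 0.4846 -0.0347  0.0577]
go [ 0.8262 -0.7946  0.0626] [-0.     -0.      0.4692]
go [ 0.8262 -0.7946 -0.1374] [-0.     -0.      0.4692]
go [ 0.5812 -0.3082  0.2626] [-0.     -0.      0.4692]
```

Request:
jog_arm --motion "100 0.1 -0.073 0.01 0 0 0.12; 100 0.2 -0.146 0.02 0 0 0.24; 100 0.3 -0.22 0.03 0 0 0.36; 100 0.4 -0.29 0.04 0 0 0.47; 100 0.51 -0.365 0.04 0 0 0.47"

```text
time: 1.72
tool_pos: [0.4112, -0.3022, 0.211]
tool_rot: [-0.0, 0.99, -0.143, 0.0]
contact_force: [1.0, -0.7, -0.0]
gripper_width: 0.997
grasp_force: 0.0
```

Request:
jog_arm --motion "100 0.03 -0.12 0.02 0 0 0; 100 0.06 -0.24 0.04 0 0 0; 100 0.09 -0.36 0.06 0 0 0; 100 0.12 -0.48 0.06 0 0 0; 100 0.15 -0.59 0.06 0 0 0"

```text
time: 2.35
tool_pos: [0.5667, -0.0401, 0.1814]
tool_rot: [0.0, 0.99, -0.142, 0.0]
contact_force: [-0.2, -0.2, 0.3]
gripper_width: 1.001
grasp_force: 0.0
```

```bash
python3 - <<'E'
from h import *
np.set_printoptions(precision=4,suppress=True)
s=state();print(s['tool_pos'],s['time'],s['contact_force'],rot(s).as_matrix()[:,0])
f=grab_frame('wrist');save('w1',f);P=pts(f,np.ones((480,640),bool))
def rect(q): return cv2.minAreaRect(q[:,:2].astype(np.float32)*1000),len(q),np.median(q,0)
n=np.hypot(P[:,0]-.602,P[:,1]+.032)
for r in (.015,.035,.06): 
  q=P[(n<r)&(P[:,2]>.045)];print(r,np.percentile(q[:,2],[1,5,20,50,80,95,99]))
q=P[(n<.04)&(P[:,2]>.05)&(P[:,2]<np.percentile(P[n<.035,2],60)-.003)]
q=P[(n<.035)&(P[:,2]>.05)&(P[:,2]<.062)];print('rec',cv2.minEnclosingCircle(q[:,:2].astype(np.float32)*1000),q.mean(0),len(q))
q=P[(n<.12)&(P[:,2]>.0625)&(P[:,2]<.07)];print('pan',rect(q))
m=np.hypot(P[:,0]-.487,P[:,1]+.036)<.022
q=P[m];print(np.percentile(q[:,2],[5,20,50,80,95]));q=P[(np.hypot(P[:,0]-.487,P[:,1]+.036)<.03)&(P[:,2]>.0545)&(P[:,2]<.066)];print('key',rect(q))
q=P[(np.hypot(P[:,0]-.565,P[:,1]+.02)<.14)&(P[:,2]>.04)];print('all',rect(q))
for t in('pan_middle','key_spot','scale'): print(t,[(d['at'],d['p']) for d in place_of('wrist',t)[:1]])
E
```

```text
[ 0.5667 -0.0401  0.1814] 2.35 [-0.2346 -0.204   0.3069] [ 0.9595 -0.2817  0.0004]
0.015 [0.0578 0.0583 0.0592 0.2736 0.2784 0.2799 0.2806]
0.035 [0.058  0.0589 0.0649 0.2612 0.2708 0.2782 0.28  ]
0.06 [0.0584 0.06   0.065  0.2489 0.2675 0.2765 0.2796]
rec ((601.7200927734375, -33.55329132080078), 24.102184295654297) [ 0.6018 -0.0337  0.0591] 3840
pan (((601.8668823242188, -33.573280334472656), (130.95040893554688, 125.6784439086914), 73.95272827148438), 31961, array([ 0.6092, -0.0351,  0.0651]))
[0.0493 0.05   0.0522 0.0582 0.059 ]
key (((484.0120849609375, -38.24437713623047), (25.78823471069336, 27.405155181884766), 74.11353302001953), 1064, array([ 0.4853, -0.0383,  0.058 ]))
all (((564.70703125, -29.463455200195312), (169.78211975097656, 209.16346740722656), 73.55573272705078), 118774, array([ 0.5782, -0.0346,  0.2206]))
pan_middle [([0.6049, -0.0286, 0.063], 0.98)]
key_spot [([0.4867, -0.0347, 0.0511], 0.69)]
scale [([0.5633, -0.0236, 0.0012], 0.95)]
```

View pics/w1.png

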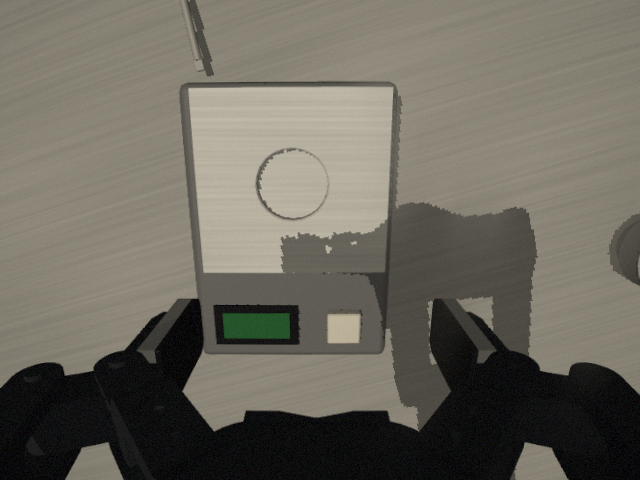

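The wrist view shows the recess at pixel (292,184) and the key at (344,328). Pan edges and recess circle agree on the middle, (0.602, -0.034). Next is the bowl.

Request:
jog_arm --motion "100 -0.02 0.12 0.01 0 0 0; 100 -0.05 0.24 0.02 0 0 0; 100 -0.07 0.36 0.03 0 0 0; 100 -0.09 0.48 0.04 0 0 0; 100 -0.115 0.58 0.04 0 0 0"

```text
time: 3.18
tool_pos: [0.4263, -0.3068, 0.161]
tool_rot: [0.0, 0.99, -0.144, -0.0]
contact_force: [1.0, 0.6, 0.2]
gripper_width: 0.999
grasp_force: 0.0
```

```bash
python3 - <<'E'
from h import *
np.set_printoptions(precision=4,suppress=True)
s=state();print(s['tool_pos'],s['time'])
f=grab_frame('wrist');save('w2',f);P=pts(f,np.ones((480,640),bool))
q=P[(np.hypot(P[:,0]-.457,P[:,1]+.312)<.045)&(P[:,2]>.037)&(P[:,2]<.045)]
(x,y),r=cv2.minEnclosingCircle(q[:,:2].astype(np.float32)*1000);print(x,y,r,len(q),np.median(q,0))
q2=q[np.hypot(q[:,0]*1000-x,q[:,1]*1000-y)<40];print(np.percentile(q2,[.5,99.5],axis=0).mean(0))
print([(d['at'],d['p']) for d in place_of('wrist','bowl')[:1]])
go([x/1000,y/1000,.004],-.285)
E
```

```text
[ 0.4263 -0.3068  0.161 ] 3.175
456.7362976074219 -313.17657470703125 33.0020866394043 1312 [ 0.4567 -0.3132  0.0399]
[ 0.4566 -0.3132  0.0395]
[([0.4537, -0.3099, -0.0042], 0.74)]
go [ 0.0623 -0.01    0.3149] [ 0.0012  0.0002 -0.0063]
```

View pics/w2.png

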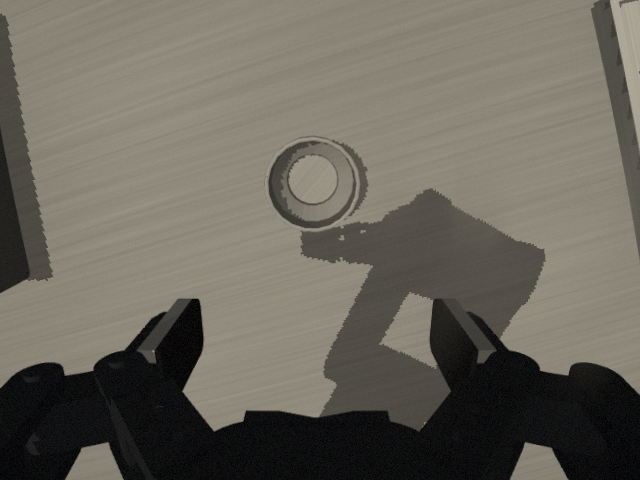

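The bowl shows at (313,183) and the fitted radius of 33.0 mm matches its size. I'll go down onto it and grip.

Request:
jog_arm --motion "100 0.05 -0.01 0.03 0 0 0; 100 0.062 -0.01 0.1 0 0 0; 100 0.062 -0.01 0.19 0 0 0; 100 0.062 -0.01 0.27 0 0 0; 100 0.062 -0.01 0.314 0 0 0"

```text
time: 3.9
tool_pos: [0.4583, -0.307, 0.0017]
tool_rot: [-0.001, 0.99, -0.143, -0.002]
contact_force: [0.3, 0.3, -0.3]
gripper_width: 0.995
grasp_force: 0.0
```

Request:
jog_arm --motion "100 0 0 0 0 0 0; 60 0 0 0 0 0 0; 60 0 0 0 0 0 0; 60 0 0 0 0 0 0; 60 0 0 0 0 0 0"

```text
time: 4.53
tool_pos: [0.4615, -0.3095, 0.0067]
tool_rot: [0.001, 0.99, -0.143, 0.002]
contact_force: [-0.2, -0.4, 6.9]
gripper_width: 0.74
grasp_force: 67.3
```

Request:
jog_arm --motion "60 0 0 -0.03 0 0 0; 60 0 0 -0.1 0 0 0; 60 0 0 -0.2 0 0 0; 60 0 0 -0.3 0 0 0; 60 0 0 -0.3 0 0 0"

```text
time: 5.15
tool_pos: [0.4625, -0.3101, 0.1607]
tool_rot: [0.003, 0.99, -0.143, 0.004]
contact_force: [-0.4, -0.0, -2.2]
gripper_width: 0.744
grasp_force: 66.6
```

```bash
cat > inhand.py <<'E'
from h import *
np.set_printoptions(precision=4,suppress=True)
def inhand(f,s,rim=.04):
    P=pts(f,np.ones((480,640),bool)); T=rot(s).inv().apply(P-s['tool_pos'])
    k=(np.hypot(T[:,0],T[:,1])<.045)&(T[:,2]<-.0)&(T[:,2]>-.06); return T[k]
E
python3 - <<'E'
from inhand import *
f=grab_frame('wrist');save('w3',f);s=state();print(s['tool_pos'],s['time'],s['contact_force'],s['gripper_width'],s['grasp_force'])
T=inhand(f,s);print(len(T),np.histogram(T[:,2],bins=np.arange(-.06,.001,.004)))
go([.6017,-.0336,.16],-.285)
E
```

```text
[ 0.4611 -0.3089  0.1574] 5.2 [ 0.6543 -0.0538 -1.8469] 0.7439882034618963 66.64479540807662
33275 (array([ 972,  584,  294, 1099,  720, 3880, 2346, 1967, 2359, 2205, 2222,
       3757, 3464, 1685, 5721]), array([-0.06 , -0.056, -0.052, -0.048, -0.044, -0.04 , -0.036, -0.032,
       -0.028, -0.024, -0.02 , -0.016, -0.012, -0.008, -0.004,  0.   ]))
go [ 0.1144 -0.6076 -0.0059] [ 0.0014 -0.0032 -0.0007]
```

View pics/w3.png

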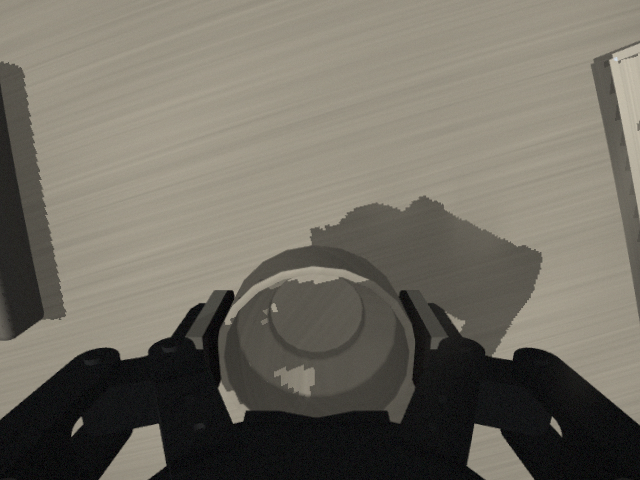

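The bowl is held, with its inner floor showing at about (317,315). I'll measure its tilt and its offset in the tool frame.

```bash
python3 - <<'E'
from inhand import *
f=grab_frame('wrist');s=state();print(s['tool_pos'],s['contact_force'])
def tf(m): return rot(s).inv().apply(pts(f,m)-s['tool_pos'])
vv,uu=np.mgrid[:480,:640]
fl=((uu-317)/40.)**2+((vv-315)/33.)**2<1
T=tf(fl);A=np.c_[T[:,:2],np.ones(len(T))]
c=np.median(T[:,2]);k=abs(T[:,2]-c)<.008
for _ in range(4):
    a=np.linalg.lstsq(A[k],T[k,2],rcond=None)[0];k=abs(A@a-T[:,2])<.002
print('floor plane',a,k.mean(),c)
c=cut_out('wrist','bowl')[0];print(c['p'],c['pixels'].sum());T=tf(c['pixels'])
print(np.percentile(T,[.5,1,2,5,50,99],axis=0))
# rim: nearest points within top 3mm
zt=a[2]-.036; r=T[(abs(T[:,2]-(T[:,:2]@a[:2]+zt))<.002)];print('rim',len(r),zt,r.min(0),r.max(0))
x,y=r[:,0],r[:,1]
d=np.hypot(x-.0,y);M=np.c_[2*x,2*y,np.ones(len(x))];b=np.linalg.lstsq(M,x*x+y*y,rcond=None)[0];print('circle',b[:2],np.sqrt(b[2]+b[0]**2+b[1]**2))
print(cv2.minEnclosingCircle(r[:,:2].astype(np.float32)*1000))
# floor disc edge
T=tf((uu>240)&(uu<400)&(vv>250)&(vv<410));q=T[abs(T[:,2]-(T[:,:2]@a[:2]+a[2]))<.0012]
print('floor',len(q),cv2.minEnclosingCircle(q[:,:2].astype(np.float32)*1000),np.percentile(q[:,:2],[.5,99.5],axis=0))
E
```

```text
[ 0.46   -0.308   0.1549] [ 0.456   0.3414 -2.5479]
floor plane [-0.003  -0.      0.0001] 0.9995136186770428 9.153200948060938e-05
0.6 27427
[[-0.0327 -0.0302 -0.0368]
 [-0.0325 -0.0295 -0.0366]
 [-0.032  -0.0291 -0.0364]
 [-0.0305 -0.0276 -0.036 ]
 [-0.0089  0.0007 -0.0135]
 [ 0.0303  0.0309  0.0011]]
rim 3947 -0.035922512277885836 [-0.0232 -0.0311 -0.0378] [ 0.0308  0.0328 -0.0339]
circle [-0.0017  0.0007] 0.030944192560405433
((-2.177950382232666, 0.7887696027755737), 33.162513732910156)
floor 5644 ((-3.4318645000457764, 0.8625001907348633), 19.42365264892578) [[-0.0215 -0.0176]
 [ 0.0133  0.0194]]
```

The bowl is level. Its offset in the tool is about (-3, +0.8) mm, and its underside is 4 mm below the TCP. Moving over the recess.

Request:
jog_arm --motion "60 0.02 -0.12 0 0 0 0; 60 0.05 -0.24 0 0 0 0; 60 0.08 -0.36 0 0 0 0; 60 0.1 -0.48 0.02 0 0 0; 60 0.123 -0.59 0.05 0 0 0"

```text
time: 5.92
tool_pos: [0.6018, -0.0402, 0.1269]
tool_rot: [-0.0, 0.99, -0.142, -0.002]
contact_force: [0.1, 0.3, -1.4]
gripper_width: 0.746
grasp_force: 66.7
```

Request:
jog_arm --motion "60 0 -0.018 0.03 0 0 0; 60 0 -0.018 0.05 0 0 0; 60 0 -0.018 0.05 0 0 0; 60 0 -0.018 0.05 0 0 0; 60 0 -0.018 0.05 0 0 0"

```text
time: 6.55
tool_pos: [0.6053, -0.0349, 0.1053]
tool_rot: [0.0, 0.99, -0.143, 0.001]
contact_force: [-0.5, 0.4, -1.2]
gripper_width: 0.74
grasp_force: 66.8
```

```bash
python3 - <<'E'
from inhand import *
f=grab_frame('wrist');s=state();print(s['tool_pos'],s['contact_force'],s['time'])
go([.6048,-.0337,.074],-.285)
s=state();print(s['tool_pos'],s['contact_force'])
P=pts(f,np.ones((480,640),bool));q=P[(np.hypot(P[:,0]-.602,P[:,1]+.033)<.12)&(abs(P[:,2]-.065)<.003)]
print(cv2.minAreaRect(q[:,:2].astype(np.float32)*1000))
q=q@np.array([[.9597,-.2812,0],[-.2812,-.9597,0],[0,0,1]]).T;print(np.percentile(q,[.2,99.8],axis=0))
E
```

```text
[ 0.6052 -0.0347  0.1052] [-0.1131  0.4061 -2.4108] 6.6
go [-0.0015 -0.0017  0.0625] [-0.0001 -0.001  -0.0016]
[ 0.6052 -0.0347  0.1052] [-0.1131  0.4061 -2.4108]
((601.9752807617188, -33.40961456298828), (131.2969207763672, 125.59791564941406), 73.55603790283203)
[[ 0.5731 -0.2018  0.0631]
 [ 0.6494 -0.0721  0.0669]]
```

Request:
jog_arm --motion "60 -0.0015 -0.002 0.02 0 0 0; 60 -0.0015 -0.002 0.04 0 0 0; 60 -0.0015 -0.002 0.06 0 0 0; 60 -0.0015 -0.002 0.064 0 0 0; 60 -0.0015 -0.002 0.068 0 0 0"

```text
time: 7.22
tool_pos: [0.6045, -0.0327, 0.0703]
tool_rot: [0.0, 0.99, -0.143, -0.0]
contact_force: [0.3, -0.1, -1.0]
gripper_width: 0.742
grasp_force: 67.0
```

Request:
jog_arm --motion "60 0 0 0.001 0 0 0; 60 0 0 0.002 0 0 0; 60 0 0 0.004 0 0 0; 60 0 0 0.005 0 0 0; 60 0 0 0.005 0 0 0"

```text
time: 7.85
tool_pos: [0.6046, -0.0328, 0.0679]
tool_rot: [0.0, 0.99, -0.143, 0.0]
contact_force: [0.3, -1.5, -1.9]
gripper_width: 0.745
grasp_force: 67.0
```

```bash
python3 - <<'E'
from h import *
for i in range(3):
    grab_frame('wrist');s=state();print(s['tool_pos'],s['contact_force'],s['ft_torque'],s['time'])
E
```

```text
[ 0.60453958 -0.03275983  0.06786681] [ 1.28329424 -0.59927842 -1.51803041] [-0.06766866 -0.04549082  0.00542842] 7.9
[ 0.60456744 -0.03274868  0.06789347] [ 0.82504103  0.66312142 -0.57623235] [-0.01761085 -0.06488155  0.05384495] 7.95
[ 0.60454409 -0.03276677  0.06784883] [ 1.08637949 -0.37346746 -1.0737818 ] [-0.04201146 -0.04020888  0.09651744] 8.0
```

Request:
jog_arm --motion "60 0 0 0.001 0 0 0; 60 0 0 0.002 0 0 0; 60 0 0 0.003 0 0 0; 60 0 0 0.003 0 0 0; 60 0 0 0.003 0 0 0"

```text
time: 8.62
tool_pos: [0.6046, -0.0328, 0.0664]
tool_rot: [0.0, 0.99, -0.143, 0.0]
contact_force: [1.2, -0.6, -1.6]
gripper_width: 0.742
grasp_force: 67.0
```

```bash
python3 - <<'E'
from h import *
F=[]
for i in range(3):
    grab_frame('top');s=state();F.append(s['contact_force'])
print(s['tool_pos'],np.mean(F,0))
E
```

```text
[ 0.60456686 -0.03275161  0.06636356] [ 0.27771109 -1.38476583 -0.83072787]
```

Request:
jog_arm --motion "60 0 0 0.001 0 0 0; 60 0 0 0.002 0 0 0; 60 0 0 0.003 0 0 0; 60 0 0 0.004 0 0 0; 60 0 0 0.004 0 0 0"

```text
time: 9.4
tool_pos: [0.6046, -0.0328, 0.0646]
tool_rot: [0.0, 0.99, -0.143, 0.0]
contact_force: [0.7, -1.2, 2.3]
gripper_width: 0.74
grasp_force: 67.1
```

Request:
jog_arm --motion "60 0 0 0.001 0 0 0; 60 0 0 0.002 0 0 0; 60 0 0 0.002 0 0 0; 60 0 0 0.002 0 0 0; 60 0 0 0.002 0 0 0"

```text
time: 10.02
tool_pos: [0.6046, -0.0328, 0.0636]
tool_rot: [0.0, 0.99, -0.143, 0.0]
contact_force: [-1.5, -1.0, 5.2]
gripper_width: 0.739
grasp_force: 67.4
```

```bash
python3 - <<'E'
from inhand import *
f=grab_frame('wrist');save('w4',f);s=state()
P=pts(f,np.ones((480,640),bool))
A=np.array([[.9597,-.2812],[-.2812,-.9597]]);L=(P[:,:2]-[.6018,-.0335])@A.T
print('pan z',np.median(P[(abs(P[:,2]-.064)<.006)&(L[:,0]>.04)&(L[:,0]<.058)&(abs(L[:,1])<.055),2]))
q=P[np.hypot(*L.T)<.015];print('floor',np.percentile(q[:,2],[5,25,50,75,95]))
k=(np.hypot(*L.T)<.04)&(P[:,2]<.11)&(L[:,0]>.02)&(P[:,2]>.08);print('rim z',np.percentile(P[k,2],[50,90,99]),L[k].max(0))
E
```

```text
pan z 0.06296920399483459
floor [0.0603 0.0611 0.1388 0.1481 0.1535]
rim z [0.094  0.0972 0.0979] [0.0322 0.0238]
```

View pics/w4.png

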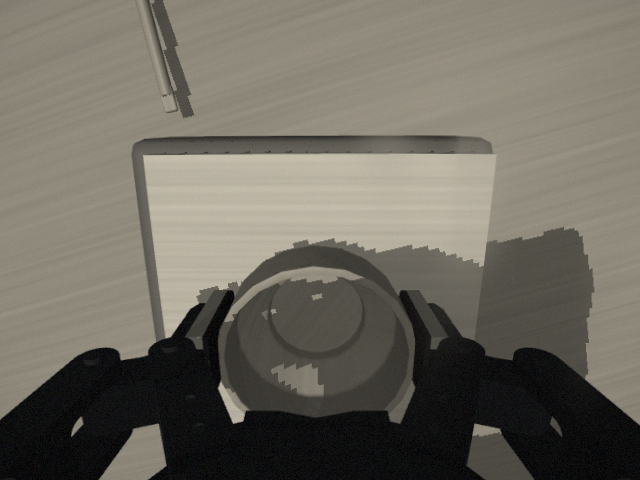

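In the wrist view the pan is at 0.063 and the bowl floor at 0.061, so the underside is 6 mm below the pan top and the bowl is seated. I'll ease off, release and rise.

Request:
jog_arm --motion "60 0 0 -0.002 0 0 0; 60 0 0 -0.003 0 0 0; 60 0 0 -0.003 0 0 0; 100 0 0 -0.003 0 0 0; 100 0 0 -0.003 0 0 0"

```text
time: 10.7
tool_pos: [0.6038, -0.0323, 0.064]
tool_rot: [-0.0, 0.99, -0.143, -0.001]
contact_force: [-0.9, -0.3, -0.2]
gripper_width: 0.999
grasp_force: 0.0
```

Request:
jog_arm --motion "100 0 0 0 0 0 0; 100 0 0 0 0 0 0; 100 0 0 -0.06 0 0 0; 100 0 0 -0.16 0 0 0; 100 0 0 -0.24 0 0 0"

```text
time: 11.32
tool_pos: [0.6047, -0.0327, 0.1867]
tool_rot: [-0.0, 0.99, -0.143, 0.001]
contact_force: [0.5, -0.7, 1.0]
gripper_width: 0.998
grasp_force: 0.0
```

```bash
python3 - <<'E'
from inhand import *
f=grab_frame('wrist');save('w5',f);s=state();print(s['tool_pos'],s['contact_force'])
P=pts(f,np.ones((480,640),bool))
A=np.array([[.9597,-.2812],[-.2812,-.9597]]);L=(P[:,:2]-[.6018,-.0335])@A.T
print('pan z',np.median(P[(abs(P[:,2]-.064)<.006)&(L[:,0]>.04)&(L[:,0]<.058)&(abs(L[:,1])<.055),2]))
q=P[(np.hypot(*L.T)<.045)&(abs(P[:,2]-.098)<.003)];print('rim',np.median(q[:,2]),cv2.minEnclosingCircle(q[:,:2].astype(np.float32)*1000))
q=P[(np.hypot(*L.T)<.015)&(P[:,2]<.08)];print('floor',np.percentile(q[:,2],[5,50,95]))
a=np.linalg.lstsq(np.c_[q[:,:2],np.ones(len(q))],q[:,2],rcond=None)[0];print(a[:2])
go([.484,-.0365,.11],-.285)
E
```

```text
[ 0.6078 -0.0332  0.1937] [2.1219 0.1198 3.4242]
pan z 0.06462661637654282
rim 0.09833378290025603 ((600.947265625, -31.953702926635742), 33.16166687011719)
floor [0.0616 0.0627 0.0638]
[ 0.0016 -0.0005]
go [-0.2375  0.0765  0.1646] [-0.0009 -0.0073 -0.0007]
```

The bowl stands level in the recess after letting go. Now the key, with the fingers shut.

Request:
jog_arm --motion "0 -0.06 0.02 0 0 0 0; 0 -0.14 0.05 0.02 0 0 0; 0 -0.21 0.07 0.06 0 0 0; 0 -0.23 0.0755 0.12 0 0 0; 0 -0.23 0.0755 0.16 0 0 0"

```text
time: 12.0
tool_pos: [0.4819, -0.0362, 0.1032]
tool_rot: [-0.0, 0.99, -0.143, -0.001]
contact_force: [0.2, -0.8, 0.1]
gripper_width: 0.003
grasp_force: 0.0
```

Request:
jog_arm --motion "0 0 0 0.02 0 0 0; 0 0 0 0.04 0 0 0; 0 0 0 0.05 0 0 0; 0 0 0 0.05 0 0 0; 0 0 0 0.05 0 0 0"

```text
time: 12.62
tool_pos: [0.484, -0.0366, 0.0804]
tool_rot: [0.0, 0.99, -0.143, 0.001]
contact_force: [1.5, 0.8, 1.1]
gripper_width: -0.002
grasp_force: 0.0
```

```bash
python3 - <<'E'
from h import *
F=[]
for i in range(3):
    grab_frame('scene');s=state();F.append(s['contact_force'])
print(s['tool_pos'],np.mean(F,0),s['gripper_width'],s['time'])
go([.484,-.037,.06],-.285)
E
```

```text
[ 0.48388604 -0.0365136   0.08034446] [-0.45725522  0.72693412 -0.21716524] 0.00019530620869619676 12.775
go [0.0005 0.0009 0.0407] [-0.     -0.0006 -0.0008]
```

Request:
jog_arm --motion "0 0 0 0.015 0 0 0; 0 0 0 0.03 0 0 0; 0 0 0 0.036 0 0 0; 0 0 0 0.039 0 0 0; 0 0 0 0.041 0 0 0"

```text
time: 13.4
tool_pos: [0.4836, -0.0365, 0.0593]
tool_rot: [-0.0, 0.99, -0.143, 0.0]
contact_force: [-0.5, -0.5, 0.0]
gripper_width: 0.008
grasp_force: 0.0
```

Request:
jog_arm --motion "0 0 0 0.001 0 0 0; 0 0 0 0.002 0 0 0; 0 0 0 0.003 0 0 0; 0 0 0 0.004 0 0 0; 0 0 0 0.004 0 0 0"

```text
time: 14.02
tool_pos: [0.4836, -0.0365, 0.0575]
tool_rot: [0.0, 0.99, -0.143, 0.0]
contact_force: [-1.1, -0.6, 1.1]
gripper_width: -0.005
grasp_force: 0.7
```

Probable first contact is at about 0.0575, so I'll continue in small steps.

Request:
jog_arm --motion "0 0 0 0.001 0 0 0; 0 0 0 0.002 0 0 0; 0 0 0 0.003 0 0 0; 0 0 0 0.004 0 0 0; 0 0 0 0.004 0 0 0"

```text
time: 14.65
tool_pos: [0.4836, -0.0365, 0.0555]
tool_rot: [-0.0, 0.99, -0.143, 0.0]
contact_force: [-0.8, -0.1, 3.1]
gripper_width: 0.001
grasp_force: 1.7
```

```bash
python3 - <<'E'
from h import *
F=[]
for i in range(3):
    grab_frame('scene');s=state();F.append(s['contact_force'])
print(s['tool_pos'],np.mean(F,0))
E
```

```text
[ 0.48362571 -0.03648849  0.05546366] [-0.93930972  0.1940911   3.84989699]
```

Request:
jog_arm --motion "0 0 0 0.001 0 0 0; 0 0 0 0.002 0 0 0; 0 0 0 0.003 0 0 0; 0 0 0 0.003 0 0 0; 0 0 0 0.003 0 0 0"

```text
time: 15.42
tool_pos: [0.4836, -0.0365, 0.054]
tool_rot: [0.0, 0.99, -0.143, 0.0]
contact_force: [-0.9, 0.2, 6.0]
gripper_width: -0.002
grasp_force: 2.5
```

Request:
jog_arm --motion "0 0 0 0.001 0 0 0; 0 0 0 0.001 0 0 0; 0 0 0 0.001 0 0 0; 0 0 0 0.001 0 0 0; 0 0 0 0.001 0 0 0"

```text
time: 16.05
tool_pos: [0.4836, -0.0365, 0.0535]
tool_rot: [0.0, 0.99, -0.143, 0.0]
contact_force: [-1.2, -0.3, 5.9]
gripper_width: 0.002
grasp_force: 2.7
```

```bash
python3 - <<'E'
from h import *
F=[]
for i in range(3):
    grab_frame('scene');s=state();F.append(s['contact_force'])
print(s['tool_pos'],np.mean(F,0))
E
```

```text
[ 0.48363321 -0.03648402  0.05350698] [-0.94743053  0.57850206  5.34534355]
```

Request:
jog_arm --motion "0 0 0 0.0006 0 0 0; 0 0 0 0.0006 0 0 0; 0 0 0 0.0006 0 0 0; 0 0 0 0.0006 0 0 0; 0 0 0 0.0006 0 0 0"

```text
time: 16.82
tool_pos: [0.4836, -0.0365, 0.0532]
tool_rot: [0.0, 0.99, -0.143, 0.0]
contact_force: [-1.5, -0.3, 5.1]
gripper_width: -0.001
grasp_force: 2.8
```

```bash
python3 - <<'E'
from h import *
F=[]
for i in range(3):
    grab_frame('scene');s=state();F.append(s['contact_force'])
print(s['tool_pos'],np.mean(F,0))
E
```

```text
[ 0.48361578 -0.03646715  0.05323373] [-1.54833205  0.26456858  5.77147451]
```

Request:
jog_arm --motion "0 0 0 0.0008 0 0 0; 0 0 0 0.0008 0 0 0; 0 0 0 0.0008 0 0 0; 0 0 0 0.0008 0 0 0; 0 0 0 0.0008 0 0 0"

```text
time: 17.6
tool_pos: [0.4836, -0.0365, 0.053]
tool_rot: [0.0, 0.99, -0.143, 0.0]
contact_force: [-1.5, 0.2, 7.6]
gripper_width: -0.006
grasp_force: 3.5
```

Request:
jog_arm --motion "0 0 0 0.0004 0 0 0; 0 0 0 0.0004 0 0 0; 0 0 0 0.0004 0 0 0; 0 0 0 0.0004 0 0 0; 0 0 0 0.0004 0 0 0"

```text
time: 18.23
tool_pos: [0.4837, -0.0365, 0.053]
tool_rot: [-0.0, 0.99, -0.143, 0.0]
contact_force: [-3.5, -0.1, 7.9]
gripper_width: 0.0
grasp_force: 4.0
```

The key is on its stop (z holds at 0.053 while the force rises to about 8 N), and it has been held there for over a second. I'll release it and go to the block.

Request:
jog_arm --motion "0 0 0 -0.03 0 0 0; 0 0 0 -0.12 0 0 0; 0 0 0 -0.22 0 0 0; 50 -0.04 -0.07 -0.24 0 0 0; 100 -0.1 -0.18 -0.24 0 0 0"

```text
time: 18.85
tool_pos: [0.4617, 0.064, 0.1745]
tool_rot: [-0.0, 0.99, -0.144, 0.002]
contact_force: [1.6, -0.5, 0.2]
gripper_width: 0.421
grasp_force: 0.0
```

Request:
jog_arm --motion "100 -0.06 -0.1 0 0 0 0; 100 -0.11 -0.21 0 0 0 0; 100 -0.17 -0.31 0 0 0 0; 100 -0.22 -0.41 0 0 0 0; 100 -0.262 -0.476 0 0 0 0"

```text
time: 19.48
tool_pos: [0.4013, 0.3311, 0.1723]
tool_rot: [0.0, 0.99, -0.142, -0.0]
contact_force: [0.0, -1.4, 0.7]
gripper_width: 1.002
grasp_force: 0.0
```

Request:
jog_arm --motion "100 0 0 0 0 0 0; 100 0 0 0 0 0 0; 100 0 0 0 0 0 0; 100 0 0 0 0 0 0; 100 0 0 0 0 0 0"

```text
time: 20.1
tool_pos: [0.4028, 0.3286, 0.1725]
tool_rot: [-0.0, 0.99, -0.143, 0.0]
contact_force: [-0.7, -0.1, -0.9]
gripper_width: 1.001
grasp_force: 0.0
```

```bash
python3 - <<'E'
from h import *
np.set_printoptions(precision=4,suppress=True)
f=grab_frame('wrist');save('w6',f);P=pts(f,np.ones((480,640),bool));s=state();print(s['tool_pos'],s['time'],s['contact_force'])
q=P[(np.hypot(P[:,0]-.431,P[:,1]-.321)<.03)&(abs(P[:,2]-.055)<.003)]
(x,y),r=cv2.minEnclosingCircle(q[:,:2].astype(np.float32)*1000);print(x,y,r,len(q),np.median(q,0))
go([x/1000,y/1000,.1],-.285)
E
```

```text
[0.4027 0.3287 0.1724] 20.15 [ 0.355   0.5077 -0.1067]
430.5105895996094 319.4330139160156 14.850486755371094 1460 [0.4311 0.3194 0.0549]
go [0.0586 0.0021 0.1449] [-0.     -0.     -0.0014]
```

View pics/w6.png

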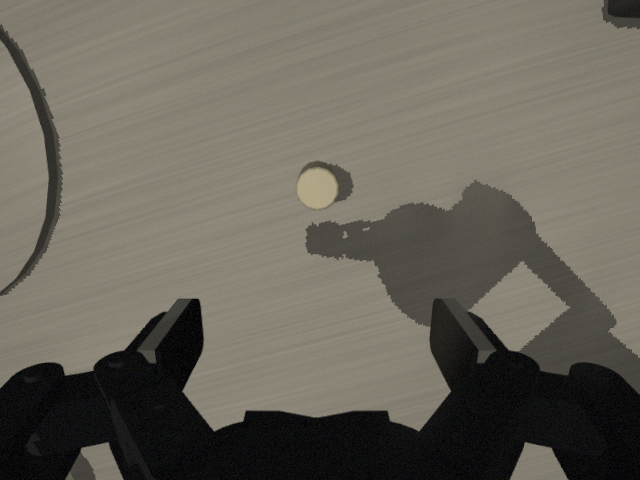

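The block stands upright at (317,188) and the fitted radius of 15 mm is right. I'll grip its top part so the tips stay above the bowl rim.

Request:
jog_arm --motion "100 0.04 0.002 0.03 0 0 0; 100 0.0585 0.002 0.1 0 0 0; 100 0.0585 0.002 0.18 0 0 0; 100 0.0585 0.002 0.25 0 0 0; 100 0.0585 0.002 0.273 0 0 0"

```text
time: 20.78
tool_pos: [0.4287, 0.3188, 0.0333]
tool_rot: [0.001, 0.99, -0.143, -0.002]
contact_force: [-1.3, 0.4, 0.7]
gripper_width: 1.0
grasp_force: 0.0
```

Request:
jog_arm --motion "100 0 0 0 0 0 0; 100 0 0 0 0 0 0; 15 0 0 0 0 0 0; 15 0 0 0 0 0 0; 15 0 0 0 0 0 0"

```text
time: 21.4
tool_pos: [0.4305, 0.3201, 0.0363]
tool_rot: [-0.0, 0.99, -0.143, 0.0]
contact_force: [0.4, 0.1, -0.2]
gripper_width: 0.379
grasp_force: 0.0
```

Request:
jog_arm --motion "15 0 0 0 0 0 0; 15 0 0 0 0 0 0; 15 0 0 -0.04 0 0 0; 15 0 0 -0.14 0 0 0; 15 0 0 -0.24 0 0 0"

```text
time: 22.02
tool_pos: [0.4293, 0.3194, 0.1559]
tool_rot: [0.001, 0.99, -0.143, -0.001]
contact_force: [0.6, -0.1, 0.0]
gripper_width: 0.323
grasp_force: 59.3
```

Request:
jog_arm --motion "15 0 0 -0.02 0 0 0; 15 0 0 -0.02 0 0 0; 15 0 0 -0.02 0 0 0; 15 0 0 -0.02 0 0 0; 15 0 0 -0.02 0 0 0"

```text
time: 22.65
tool_pos: [0.4297, 0.3196, 0.1646]
tool_rot: [0.001, 0.99, -0.143, -0.001]
contact_force: [-0.7, -0.9, -0.4]
gripper_width: 0.32
grasp_force: 59.3
```

```bash
python3 - <<'E'
from h import *
np.set_printoptions(precision=4,suppress=True)
f=grab_frame('wrist');save('w7',f);s=state();print(s['tool_pos'],s['time'],s['contact_force'])
T=rot(s).inv().apply(pts(f,np.ones((480,640),bool))-s['tool_pos'])
q=T[(np.hypot(T[:,0],T[:,1])<.03)&(T[:,2]<.05)&(T[:,2]>-.03)];print(len(q),np.percentile(q,[1,50,99],axis=0))
c=cut_out('wrist','block');
if c: print(c[0]['p']);q=rot(s).inv().apply(pts(f,c[0]['pixels'])-s['tool_pos']);print(len(q),np.percentile(q,[1,5,50,95,99],axis=0))
go([.601,-.032,.17],-.285)
E
```

```text
[0.4299 0.3197 0.165 ] 22.7 [ 0.3092 -0.4807 -0.3335]
9974 [[-0.0119 -0.0258 -0.0293]
 [ 0.0074  0.0003 -0.0176]
 [ 0.0149  0.0264  0.0315]]
0.66
7157 [[-0.012  -0.0129 -0.0193]
 [-0.0093 -0.0112 -0.0188]
 [ 0.0074  0.0006 -0.0175]
 [ 0.0146  0.0122  0.0247]
 [ 0.015   0.014   0.0323]]
go [ 0.5267  0.5784 -0.0095] [ 0.0005  0.0005 -0.0008]
```

View pics/w7.png

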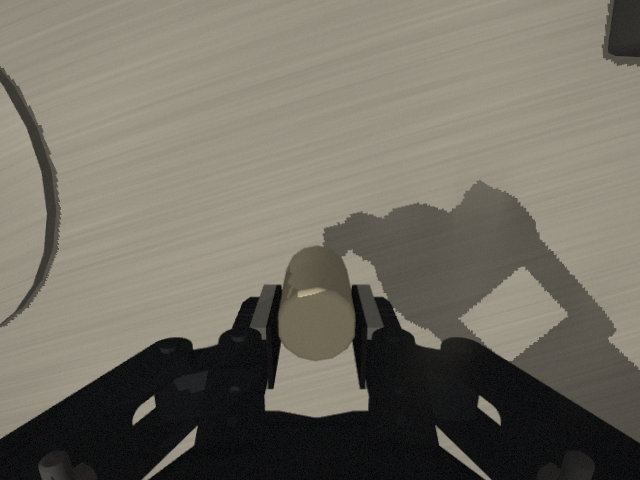

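The block is held upright, centred in the tool, with its underside 36.5 mm below the TCP. Moving over the bowl.

Request:
jog_arm --motion "15 0.06 0.07 0 0 0 0; 15 0.14 0.15 0 0 0 0; 15 0.22 0.24 0 0 0 0; 15 0.3 0.33 0 0 0 0; 15 0.38 0.42 0 0 0 0"

```text
time: 23.38
tool_pos: [0.5539, 0.063, 0.1661]
tool_rot: [-0.0, 0.99, -0.143, 0.0]
contact_force: [2.0, 0.7, 0.3]
gripper_width: 0.317
grasp_force: 59.3
```

Request:
jog_arm --motion "15 0.07 0.08 0 0 0 0; 15 0.12 0.13 0 0 0 0; 15 0.147 0.16 0 0 0 0; 15 0.147 0.16 0.02 0 0 0; 15 0.147 0.16 0.04 0 0 0"

```text
time: 24.0
tool_pos: [0.6004, -0.0314, 0.1447]
tool_rot: [-0.0, 0.99, -0.142, -0.001]
contact_force: [-0.2, 0.1, -1.7]
gripper_width: 0.323
grasp_force: 59.3
```

Request:
jog_arm --motion "15 0 0 0 0 0 0; 15 0 0 0 0 0 0; 15 0 0 0 0 0 0; 15 0 0 0 0 0 0; 15 0 0 0 0 0 0"

```text
time: 24.62
tool_pos: [0.6013, -0.0326, 0.1462]
tool_rot: [-0.0, 0.99, -0.143, 0.0]
contact_force: [1.0, 0.6, -0.3]
gripper_width: 0.325
grasp_force: 59.3
```

```bash
python3 - <<'E'
from h import *
np.set_printoptions(precision=4,suppress=True)
F=[]
for i in range(3):
    f=grab_frame('wrist');s=state();F.append(s['contact_force'])
save('w8',f);print(s['tool_pos'],s['time'],np.mean(F,0),s['gripper_width'])
P=pts(f,np.ones((480,640),bool));q=P[(np.hypot(P[:,0]-.601,P[:,1]+.032)<.045)&(abs(P[:,2]-.0985)<.003)]
print('rim',cv2.minEnclosingCircle(q[:,:2].astype(np.float32)*1000),len(q))
go([.6012,-.0327,.103],-.285)
E
```

```text
[ 0.6012 -0.0327  0.146 ] 24.775 [ 0.0685 -0.2372 -0.4653] 0.32556841981961027
rim ((600.9928588867188, -32.133426666259766), 33.1033821105957) 1450
go [-0.0001  0.      0.086 ] [-0.     -0.0001 -0.0009]
```

View pics/w8.png

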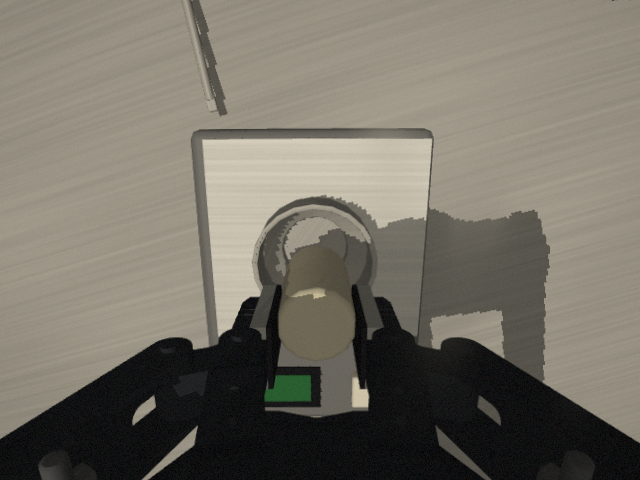

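The block at (316,310) lines up with the bowl at (316,255). The rim fit agrees within 1 mm, so I'll lower it.

Request:
jog_arm --motion "15 0 0 0.03 0 0 0; 15 0 0 0.055 0 0 0; 15 0 0 0.07 0 0 0; 15 0 0 0.08 0 0 0; 15 0 0 0.084 0 0 0"

```text
time: 25.4
tool_pos: [0.6011, -0.0327, 0.1035]
tool_rot: [-0.0, 0.99, -0.143, -0.0]
contact_force: [1.4, 0.7, -0.7]
gripper_width: 0.328
grasp_force: 59.3
```

Request:
jog_arm --motion "15 0 0 0.001 0 0 0; 15 0 0 0.003 0 0 0; 15 0 0 0.005 0 0 0; 15 0 0 0.006 0 0 0; 15 0 0 0.007 0 0 0"

```text
time: 26.02
tool_pos: [0.6012, -0.0327, 0.1005]
tool_rot: [0.0, 0.99, -0.143, 0.0]
contact_force: [-0.1, -0.1, -1.1]
gripper_width: 0.329
grasp_force: 59.3
```

Request:
jog_arm --motion "15 0 0 0.001 0 0 0; 15 0 0 0.002 0 0 0; 15 0 0 0.002 0 0 0; 15 0 0 0.002 0 0 0; 15 0 0 0.002 0 0 0"

```text
time: 26.65
tool_pos: [0.6012, -0.0327, 0.0995]
tool_rot: [-0.0, 0.99, -0.143, 0.0]
contact_force: [-0.5, 0.7, -0.1]
gripper_width: 0.325
grasp_force: 59.3
```

Request:
jog_arm --motion "15 0 0 0.001 0 0 0; 15 0 0 0.002 0 0 0; 15 0 0 0.002 0 0 0; 15 0 0 0.002 0 0 0; 15 0 0 0.002 0 0 0"

```text
time: 27.28
tool_pos: [0.6013, -0.0327, 0.0986]
tool_rot: [0.0, 0.99, -0.143, 0.0]
contact_force: [-1.5, 0.4, 0.8]
gripper_width: 0.322
grasp_force: 59.4
```

```bash
python3 - <<'E'
from h import *
F=[]
for i in range(4):
    grab_frame('scene');s=state();F.append(s['contact_force'])
print(s['tool_pos'],np.mean(F,0))
E
```

```text
[ 0.60126942 -0.03265626  0.09852082] [0.08812464 0.06792737 1.5356387 ]
```

The scale takes about 2 N, so the block is resting on the bowl floor. I'll release it and rise.

Request:
jog_arm --motion "40 0 0 0 0 0 0; 55 0 0 0 0 0 0; 75 0 0 0 0 0 0; 90 0 0 0 0 0 0; 90 0 0 -0.02 0 0 0"

```text
time: 28.1
tool_pos: [0.6004, -0.0325, 0.1077]
tool_rot: [-0.0, 0.99, -0.143, -0.001]
contact_force: [-1.2, 0.3, -0.1]
gripper_width: 0.897
grasp_force: 0.0
```

Request:
jog_arm --motion "100 0 0 -0.04 0 0 0; 100 0 0 -0.12 0 0 0; 100 -0.03 0 -0.2 0 0 0; 100 -0.08 0 -0.22 0 0 0; 100 -0.08 0 -0.22 0 0 0"

```text
time: 28.72
tool_pos: [0.5634, -0.0212, 0.2219]
tool_rot: [0.0, 0.99, -0.142, 0.003]
contact_force: [0.4, 0.1, -0.0]
gripper_width: 1.001
grasp_force: 0.0
```

```bash
python3 - <<'E'
from h import *
np.set_printoptions(precision=4,suppress=True)
f=grab_frame('wrist');save('w9',f);s=state();print(s['tool_pos'],s['time'],s['contact_force'])
P=pts(f,np.ones((480,640),bool));n=np.hypot(P[:,0]-.601,P[:,1]+.0325)
q=P[(n<.025)&(abs(P[:,2]-.1175)<.004)];print('block top',cv2.minEnclosingCircle(q[:,:2].astype(np.float32)*1000),np.percentile(q[:,2],[5,50,95]))
q=P[(n<.045)&(n>.027)&(abs(P[:,2]-.0985)<.003)];print('rim',cv2.minEnclosingCircle(q[:,:2].astype(np.float32)*1000),np.median(q[:,2]))
E
```

```text
[ 0.5633 -0.0214  0.2203] 28.775 [ 0.1917 -0.5595 -0.752 ]
block top ((601.4708251953125, -33.16476058959961), 14.902618408203125) [0.1157 0.1173 0.1185]
rim ((601.1598510742188, -32.03260803222656), 32.92662048339844) 0.09828826870353807
```

View pics/w9.png

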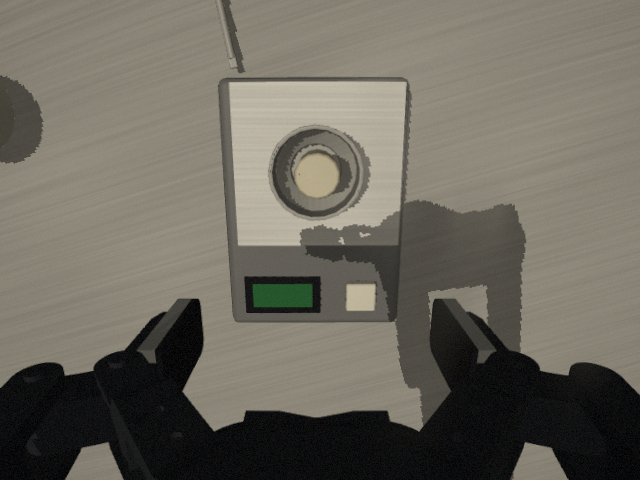

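The block stands upright in the middle of the bowl at (318,175), the bowl is seated in the recess, and the arm is clear.

```bash
python3 -c "
from plant import *
print(job_done())"
```

```text
the job is handed in; nothing more can be done
None
```

The job is handed in at about 29 s: the bowl sits in the recess, tare was held on its stop for over a second at about 8 N at most, the block stands upright in the bowl, and the arm is clear. No verdict came back.

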